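Roll the clock-weight shell to the pointer

ROBOT

A 6-joint arm with a two-finger parallel gripper is mounted at the origin on the work surface. World frame = base frame: x ahead of the robot, y to its left, z up, the work surface at z = 0. Lengths are in m, angles in rad, forces in N, time in s.
With the tool pointing down it reaches from about 0.425 to 0.95 m from the base axis. Payload 3.5 kg.
Tool frame: the origin (TCP) lies on the centre line of the jaws, within the pads' length; the fingertips stand 8 mm ahead of it and the grasp point (between the pads) lies 11 mm behind it; z points along the fingers, y is the line along which they close (so a half turn about z gives the same grasp; the last joint's range is limited). The gripper opens to 85 mm and grips with 20 to 120 N. Pads are 22 mm wide; open, the fingers measure 114 mm over their backs; the gripper's body (76 mm by 85 mm) begins 54 mm behind the grasp point. The pads swing forward as they close: fully open they stand 13 mm farther back than shut.
Start: joints at [-0.15, 0.286, 1.577, -0, 1.279, -0.15], TCP at [0.675, 0, 0.239] pointing down, gripper open.
Joint ranges: [-2.77, 2.77], [-0.9, 2.22], [0.21, 2.48], [-1.53, 4.67], [0.24, 2.81], [-2.84, 2.84]. Speed limits (rad/s): [2.79, 2.79, 3.14, 3.14, 3.14, 3.14].

INTERFACE

Orientations are given as a unit quaternion [x, y, z, w].
In Python, from plant import ctrl gives the robot as it stands. The module is installed in compiled form; this text tells all that it offers.
- The arm moves only by the tool send_rows, never from a script. Its argument "steps" is a list of rows, each a list of 5 numbers: the shift along the tool's x, y, z in m, then the turn about the tool's z in degrees, then the opening, from -1 (shut) to 1 (fully open). A call has 1 to 12 rows; each row is the pose to reach, as a shift and turn from the pose commanded when the call began, along the tool's axes at that moment; what a row does not reach only later rows make up. A row lasts 1/10 s, in which the tool goes at most 50 mm and 8.59 degrees, less where a joint would pass 70% of its speed; a pose out of reach is approached as far as the arm can. A call with a gripper value outside its range is refused whole. The fingers move at their own pace and stop on an object; "squeeze" is the grip in N (left out, the last holds). Time passes only in rows, so rows that repeat a pose let the fingers close. It gives the time, the measured TCP pose, the force, the opening and the grip force at its end, in the units of the state.
- ctrl.get_state(): the state, without advancing time (a new reading comes with each control period).
- ctrl.read_camera(name): name is "scene" or "side" or "wrist"; returns the picture (480x640x3 uint8, red, green, blue); there is no depth.
- ctrl.calibration(name): a dict with "intrinsics" (3x3 intrinsics, pixels), "extrinsics" (4x4, takes a point from world to camera coordinates); the wrist camera has in their place "tool_from_camera" (4x4, takes a point from camera to tool coordinates, whose origin is the TCP and whose axes are the flange's). Camera axes: x right, y up, looking along -z (the intrinsics and any distortion apply to the point x, -y, -z); pixel columns grow to the right and rows downward; lengths in m; the calibration is good to about 2 mm. The wrist camera is an equidistant fisheye: a pixel r from the principal point sees the ray r / f radians off the axis. A picture is of the moment at which its call begins: read the wrist's pose just before it. calibration takes no time and is no camera call.
- ctrl.sign_off(): hands the job in; it is judged then, once.
The state is a dict: "time": time; "qpos": joint angles; "dq": joint speeds; "joint_efforts": joint torques, N m; "eef_pos": TCP position; "tcp_rot": TCP orientation; "contact_force": force on the tool from outside, world axes, zero at the start; "wrist_torque": the same for the moment, N m; "opening": opening from 0.0 (shut) to 1.0 (fully open); "finger_force": force on a finger pad.
Only numpy, scipy, OpenCV 4.12 (cv2) and the standard library are available. Lean on these libraries where they do the work, as an engineer would, in place of code of your own. Each camera call takes 0.05 s, during which the arm holds its last target. There are 200 camera calls.

TASK

Roll the brass clock-weight shell that lies on the cork board sideways, by pushing along its top with closed fingertips and light pressure in as many strokes as you need, until the fixed steel pointer on the board points at the middle of its end. It must stop there, still square to the pointer, and be let go. Do not push it from below its middle, do not grip it or lift it, and leave the other parts on the bench alone.

Things in the scene. Friction and masses are not known exactly. Their poses are not given: they have to be found in the camera images.
- shell: Weight shell: brass cylinder lying on the board, thin-walled (45 N dents it), 50 mm diameter, 100 mm long, 0.28 to 0.49 kg. Origin: its very middle, on the axis, 25 mm above the board's top, 37 mm above the bench. Its x axis is the cylinder's axis, towards the end that faces the pointer; y and z turn with it as it rolls. A 12 mm steel eye sticks out of the other end (-x).
- shell_face (a point): Centre of the shell's end that faces the pointer (+x end), on the axis, 50 mm from the shell's origin; a 38 mm steel disc with a 10 mm black dot marks it.
- pointer_tip (a point): Tip of the fixed steel pointer, a horizontal 8 mm rod tapering to a point, at the height of the shell's axis. Axes parallel to the board's: it points along -x, and the shell has to roll along its y. The gap from tip to shell end, about 15 to 45 mm along x, need not change. At the start the tip is 45 to 105 mm to the left or right of the shell's end.
- gauge: Fixed pointer stand at the board's far edge: dark steel foot 60 x 50 x 18 mm, upright steel column 12 mm thick, 128 mm high, 92 mm behind the pointer's tip. Origin: centre of the foot's underside; axes parallel to the board's. It stands at the left or the right, the wheel stand at the other place.
- wheel_stand: Fixed stand like the gauge's but without a pointer: a brass clock wheel of 66 mm lies level on a 60 mm high post. Not used.
- board: Fixed cork-faced board 340 mm (x) by 420 mm (y), 12 mm thick; origin at the centre of its underside, on the bench; yaw varies; +x is its far edge. The shell rolls along its y. The cork resists rolling: the shell stays where it is left and coasts only a few mm. Without slip the fingertip moves twice as far as the shell, so one stroke carries the shell about as far as the fingertip is long.
- pillar_a: Loose turned brass pillar standing on the board's near edge, 30 mm wide foot, 60 mm high. Leave alone. Origin: centre of the underside.
- pillar_b: Like pillar_a but smaller: 25 mm foot, 51 mm high. Leave alone.
- weight: Small solid brass weight, 34 mm diameter, 75 mm high, standing upright at the board's left end. Leave alone. Origin: centre of the underside.
- collar: Brass ring 36 mm diameter, 14 mm high, flat on the board's right end. Leave alone. Origin: centre of the underside.
- screwdriver: Screwdriver lying on the bench to the right of the board. Leave alone.
- spool: Brass drum 48 mm diameter, 36 mm high, standing on the bench to the left of the board. Leave alone.
- basket: Blue plastic basket 110 x 150 x 60 mm on the bench to the left. Leave alone.
Things that resemble listed ones, but are neither listed nor needed, are in the scene too. What is shaped like the shell but turquoise is not meant.

How it is judged:
On the way:
1. the shell has rolled (not slid) at least 55 degrees about its axis (angle between shell's own z axis and vertical above 0.96 rad), for 0.05 s.
At the end, for the whole second after the job is handed in: The centre of the shell's end is within 8 mm to either side of the pointer, with its end still 0 to 60 mm before the pointer's tip, its axis within 8 degrees of the pointer's direction, lying on the board, at rest and untouched (y of shell_face in the frame of pointer_tip between -0.008 and 0.008 m and x of shell_face in the frame of pointer_tip between -0.06 and 0 m and angle between the x axis of shell and the x axis of gauge, either way round below 0.14 rad and height (world z) of shell between 0.033 and 0.041 m and linear speed of shell below 0.01 m/s and contact force between the fingers and shell below 0.1 N).
It fails at once if the shell is lifted off the board or rolled off it (height (world z) of shell above 0.046 m or height (world z) of shell below 0.028 m).
It fails at once if the fingers touch the shell while they reach below its middle (pushed from the side or gripped) (contact force between the fingers and shell above 0.3 N and height (world z) of the grasp point below 0.056 m).
It fails at once if the shell is pressed harder than 45 N (contact force between the fingers and shell above 45 N).
It fails at once if another part is pushed more than 15 mm from its place (distance of any of pillar_a, pillar_b, weight, collar, screwdriver, spool, basket from where it was at the start of the episode above 0.015 m).
It also fails if it takes over 54 s, if anything falls off the work surface, if the arm or the gripper's body presses on something with over 40 N, if the wrist force passes 120 N, or if a joint passes its speed limit or range.

## Working session

There is one attempt and no reset: what is moved stays moved. The work goes in short steps, Python scripts to look and compute and a tool call to move; the robot and the scene stay as the last step left them, time stands still between calls to the robot, and variables do not carry over. Pictures are saved under pics/ and viewed, at most 10 in all, crops included, and the job is handed in when it is done.

Besides the shell and the picture viewer there is one more tool, called after ">>>" in YAML: its name, and indented under it one key for each argument. send_rows: Moves the arm, as the interface text tells. Its arguments: {"type":"object","properties":{"steps":{"type":"array","items":{"type":"array","items":{"type":"number"}}},"squeeze":{"type":"number"}},"required":["steps"]}

```bash
mkdir -p pics; cat > h.py <<'E'
import numpy as np, cv2
from plant import ctrl
from scipy.spatial.transform import Rotation as R
def ray(name,u,v):
    c=ctrl.calibration(name);K=np.array(c['intrinsics']);E=np.array(c['extrinsics'])
    d=np.linalg.inv(K)@[u,v,1];d=np.array([d[0],-d[1],-d[2]])
    Rm=E[:3,:3].T;return -Rm@E[:3,3],Rm@d
def onz(name,u,v,z):
    o,d=ray(name,u,v);return o+d*(z-o[2])/d[2]
def proj(name,p):
    c=ctrl.calibration(name);q=np.array(c['extrinsics'])@np.append(p,1);K=np.array(c['intrinsics'])
    return (K@[q[0]/-q[2],-q[1]/-q[2],1])[:2]
def two(a,ua,b,ub):
    o1,d1=ray(a,*ua);o2,d2=ray(b,*ub)
    s=np.linalg.lstsq(np.c_[d1,-d2],o2-o1,rcond=None)[0]
    p,q=o1+s[0]*d1,o2+s[1]*d2;return (p+q)/2,np.linalg.norm(p-q)
def wonz(u,v,z,st):
    c=ctrl.calibration('wrist');K=np.array(c['intrinsics']);T=np.array(c['tool_from_camera'])
    a=np.array([(u-K[0,2])/K[0,0],(v-K[1,2])/K[1,1]]);r=np.hypot(*a)
    d=np.array([a[0]/r*np.sin(r),-a[1]/r*np.sin(r),-np.cos(r)])
    M=R.from_quat(st['tcp_rot']).as_matrix()
    o=M@T[:3,3]+st['eef_pos'];d=M@T[:3,:3]@d
    return o+d*(z-o[2])/d[2]
def snap(name,f):
    st=ctrl.get_state();im=ctrl.read_camera(name);cv2.imwrite('pics/'+f,im[:,:,::-1]);return im,st
E
python3 - <<'E'
from h import *
for n in ['scene','side','wrist']: im,st=snap(n,n+'0.png')
c=ctrl.calibration
for n in ['scene','side','wrist']: print({k:np.round(v,3).tolist() for k,v in c(n).items() if k!='x'} )
print(st)
E
```

```text
{'intrinsics': [[607.949, 0.0, 323.289], [0.0, 607.949, 241.366], [0.0, 0.0, 1.0]], 'extrinsics': [[0.869, 0.495, -0.012, -0.418], [-0.395, 0.709, 0.584, 0.154], [0.298, -0.503, 0.811, -1.415], [0.0, 0.0, 0.0, 1.0]]}
{'intrinsics': [[615.534, 0.0, 313.268], [0.0, 615.534, 236.545], [0.0, 0.0, 1.0]], 'extrinsics': [[-0.93, -0.366, -0.022, 0.475], [0.233, -0.635, 0.737, -0.167], [-0.284, 0.68, 0.676, -1.302], [0.0, 0.0, 0.0, 1.0]]}
{'intrinsics': [[371.648, 0.0, 317.082], [0.0, 371.648, 241.707], [0.0, 0.0, 1.0]], 'tool_from_camera': [[-0.0, 0.962, 0.274, 0.069], [1.0, 0.0, -0.001, -0.0], [-0.001, 0.274, -0.962, -0.135], [0.0, 0.0, 0.0, 1.0]]}
{'time': 0.1, 'qpos': array([-1.49994633e-01,  2.87094494e-01,  1.57804273e+00, -4.61168055e-07,
        1.27861590e+00, -1.50025749e-01]), 'dq': array([-0.00148082, -0.00164402, -0.00270763, -0.00159831, -0.00172456,
       -0.00057701]), 'joint_efforts': array([ 1.14915063e-03, -4.07295120e+01, -2.93698221e+01, -1.06323112e-04,
        3.42678482e-03, -4.41654265e-06]), 'eef_pos': array([6.74414729e-01, 1.21559978e-04, 2.38067308e-01]), 'tcp_rot': array([ 7.07095320e-01,  7.07117417e-01, -6.41285437e-04, -8.69286009e-04]), 'contact_force': array([ 0.13897094, -0.09355544,  0.62766563]), 'wrist_torque': array([-0.02600816,  0.06467777,  0.05087586]), 'finger_force': 0.0, 'opening': 1.000819492288158}
```

View pics/scene0.png

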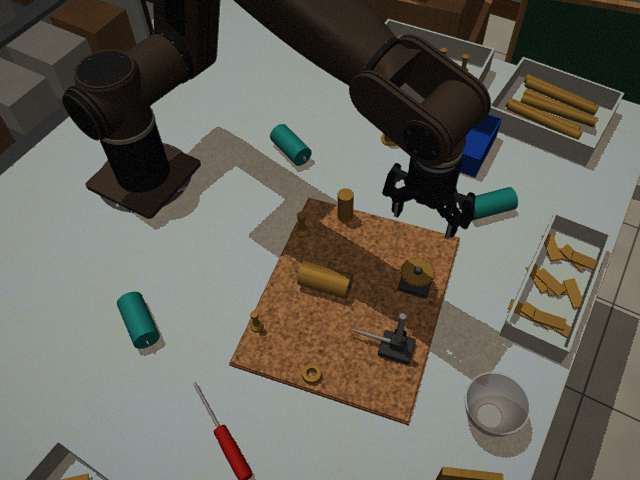

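View pics/wrist0.png

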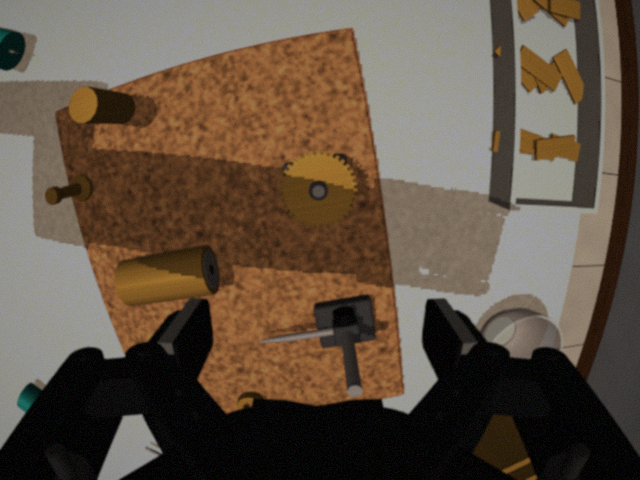

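View pics/side0.png

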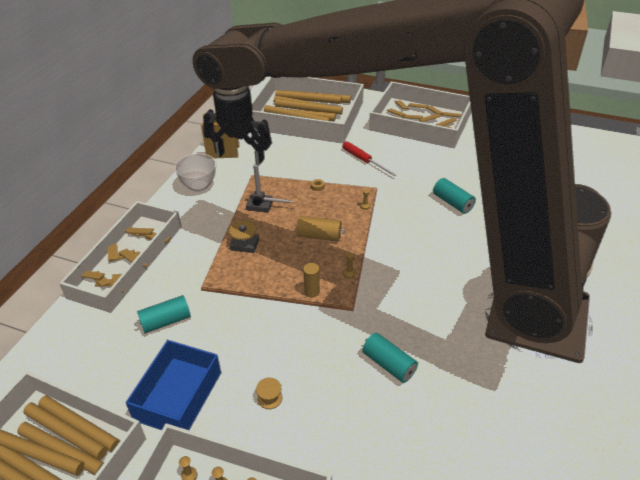

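The wrist view shows the shell's face at about (210,271), its near end at about (120,282), and the pointer tip at (262,341). The scene view shows the board corners at (308,198), (459,238), (409,423) and (231,364), with the pointer tip at (351,331). The shell therefore has to roll to the right (-y).

```bash
python3 - <<'E'
from h import *
np.set_printoptions(precision=4,suppress=True)
st=ctrl.get_state()
f=wonz(210,271,.037,st);t=wonz(262,341,.037,st);t2=wonz(330,334,.037,st)
print('wrist face',f,'tip',t,'rod',t2,'yaw',np.degrees(np.arctan2(*(t2-t)[1::-1])))
print('tip two', two('scene',(351,331),'side',(295,201)),onz('scene',351,331,.037),onz('side',295,201,.037))
b=[onz('scene',*p,.012) for p in [(308,198),(459,238),(409,423),(231,364)]]
print(np.array(b)); 
for i in range(4):
  d=b[(i+1)%4]-b[i]; print(np.linalg.norm(d),np.degrees(np.arctan2(d[1],d[0])))
# shell top line in wrist: two long edges -> mask
for n in ['scene','wrist','side']:
  im=cv2.imread(f'pics/{n}0.png');x0,y0,x1,y1={'scene':(285,250,365,305),'wrist':(100,235,235,315),'side':(285,205,350,250)}[n]
  cv2.imwrite(f'pics/c_{n}.png',cv2.resize(im[y0:y1,x0:x1],None,fx=4,fy=4,interpolation=cv2.INTER_CUBIC))
a=[cv2.imread(f'pics/c_{n}.png') for n in ['scene','wrist','side']]
H=np.zeros((560,800,3),np.uint8);o=a[1];H[:o.shape[0],:o.shape[1]]=o;o=a[0];H[330:550,:o.shape[1]]=o[:220];o=a[2];H[330:510,400:660]=o;cv2.imwrite('pics/m.png',H)
E
```

```text
wrist face [ 0.5675 -0.0568  0.037 ] tip [ 0.6158 -0.1354  0.037 ] rod [ 0.6873 -0.126   0.037 ] yaw 7.53292376960917
tip two (array([ 0.6162, -0.138 ,  0.0344]), np.float64(0.0055052320419054415)) [ 0.6193 -0.1381  0.037 ] [ 0.6124 -0.1362  0.037 ]
[[ 0.3749  0.1177  0.012 ]
 [ 0.7094  0.178   0.012 ]
 [ 0.7851 -0.2339  0.012 ]
 [ 0.4526 -0.2945  0.012 ]]
0.33988639470652704 10.225334451933135
0.4188505420995835 -79.57893407700901
0.33797639526255635 -169.67193672226844
0.4194673833426177 100.68174688901564
```

View pics/m.png

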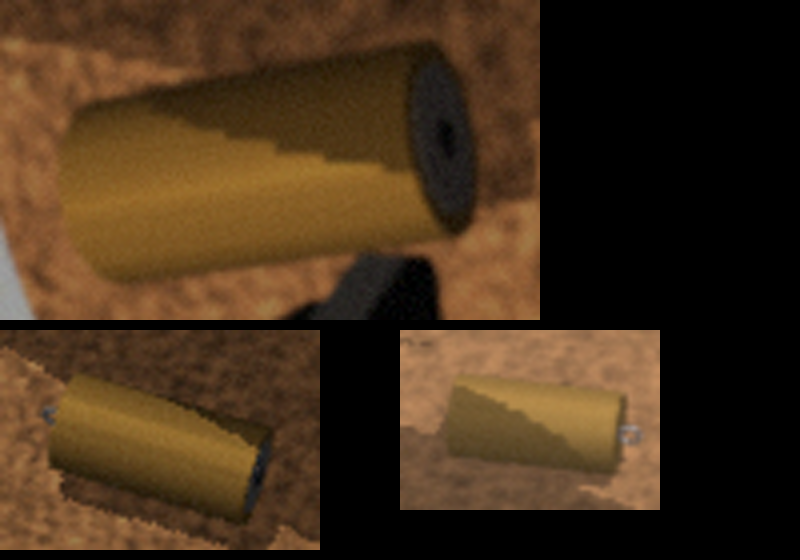

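The axis dot is at about (211.7,269) in the wrist view. The board's yaw is about 10.3°, and the shell needs to roll about 88 mm along the board's -y (the tip gap of about 32 mm fits the spec). Next I close the fingers, square up to the board and hover over the shell.

>>> send_rows:
  steps:
    - [-0.02,-0.05,0,-5,-1]
    - [-0.04,-0.1,0,-10.3,-1]
    - [-0.056,-0.156,0.03,-10.3,-1]
    - [-0.056,-0.156,0.07,-10.3,-1]
    - [-0.056,-0.156,0.11,-10.3,-1]
    - [-0.056,-0.156,0.14,-10.3,-1]
    - [-0.056,-0.156,0.14,-10.3,-1]
    - [-0.056,-0.156,0.14,-10.3,-1]
  squeeze: 20

```text
time: 0.95
eef_pos: [0.5191, -0.056, 0.0995]
tcp_rot: [0.641, 0.768, -0.0, -0.0]
contact_force: [0.1, -0.7, 1.0]
opening: 0.002
finger_force: 0.0
```

```bash
python3 - <<'E'
from h import *
im,st=snap('wrist','w1.png');sc,_=snap('scene','s1.png');sd,_=snap('side','d1.png')
print(st)
H=np.zeros((560,800,3),np.uint8)
a=cv2.resize(sc[230:310,270:370],None,fx=3,fy=3);b=cv2.resize(sd[190:270,270:370],None,fx=3,fy=3)
H[:480,:640]=im; H[320:560,:300]=a;H[320:560,500:800]=b
cv2.imwrite('pics/m1.png',H[:,:,::-1])
E
```

```text
{'time': 0.95, 'qpos': array([-3.01951682e-01,  1.15340543e-01,  2.05385557e+00,  1.16673941e-05,
        9.73093554e-01, -4.81719711e-01]), 'dq': array([ 0.00531696, -0.03038982, -0.04931777, -0.00063922, -0.00750571,
        0.000148  ]), 'joint_efforts': array([-2.20088538e-02, -2.80438614e+01, -2.32613611e+01, -2.79536449e-03,
        5.56648581e-02,  2.20452341e-05]), 'eef_pos': array([ 0.51906369, -0.05599219,  0.09953481]), 'tcp_rot': array([ 6.40782731e-01,  7.67722196e-01, -1.29192858e-04, -3.23711188e-04]), 'contact_force': array([ 0.13052926, -0.72754646,  1.03067216]), 'wrist_torque': array([-0.01706954,  0.0286001 ,  0.00305959]), 'finger_force': 0.0, 'opening': 0.0019433990464163065}
```

View pics/m1.png

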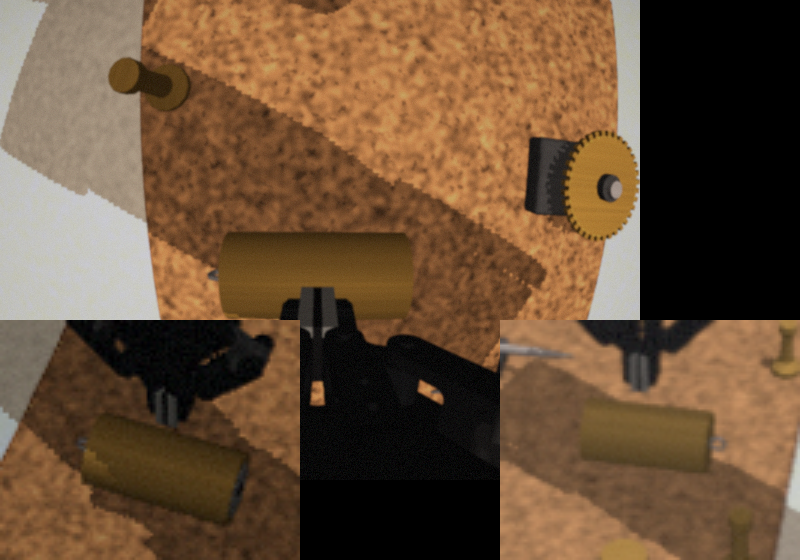

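The shell is square in the wrist view: its edges are level at rows 233 and 319, and columns 220 to 412 put it centred under the fingers at column 317. I check its lateral place.

```bash
cat >> h.py <<'E'
U=np.array([np.cos(np.radians(10.3)),np.sin(np.radians(10.3)),0]);V=np.array([-U[1],U[0],0])
T0=np.array([.617,-.136,.037])
E
python3 - <<'E'
from h import *
st=ctrl.get_state()
im=cv2.imread('pics/w1.png')
print(im[222:244:2,370].tolist()); print(im[306:330:2,370].tolist())
p=wonz(317,276,.037,st);print(p,'rel tcp along V',(p-st['eef_pos'])@V,'to tip V',(T0-p)@V, 'tcp V to tip',(T0-st['eef_pos'])@V)
E
```

```text
[[40, 64, 100], [38, 68, 104], [50, 82, 124], [44, 81, 122], [45, 81, 122], [28, 52, 81], [17, 39, 59], [20, 42, 66], [18, 47, 65], [19, 48, 71], [31, 56, 82]]
[[26, 71, 101], [30, 73, 104], [28, 72, 105], [27, 68, 97], [21, 60, 91], [28, 61, 91], [26, 59, 86], [40, 69, 103], [38, 66, 103], [42, 70, 108], [39, 71, 112], [50, 82, 123]]
[ 0.52236431 -0.06482682  0.037     ] rel tcp along V -0.00852037361035482 to tip V -0.08694729708614435 tcp V to tip -0.09546767069649917
```

>>> send_rows:
  steps:
    - [0,0,0.02,0,-1]
    - [0,0,0.026,0,-1]
    - [0,0,0.028,0,-1]
    - [0,0,0.028,0,-1]
    - [0,0,0.028,0,-1]

```text
time: 1.6
eef_pos: [0.5196, -0.0561, 0.0722]
tcp_rot: [0.641, 0.768, 0.0, 0.001]
contact_force: [-0.6, 0.1, -0.5]
opening: 0.003
finger_force: 0.0
```

>>> send_rows:
  steps:
    - [0,0,0.0005,0,-1]
    - [0,0,0.001,0,-1]
    - [0,0,0.001,0,-1]
    - [0,0,0.001,0,-1]

```text
time: 2.0
eef_pos: [0.519, -0.056, 0.0704]
tcp_rot: [0.641, 0.768, 0.0, 0.0]
contact_force: [0.3, 0.1, 0.8]
opening: -0.002
finger_force: 0.0
```

>>> send_rows:
  steps:
    - [0,0,0.0005,0,-1]
    - [0,0,0.001,0,-1]
    - [0,0,0.001,0,-1]
    - [0,0,0.001,0,-1]

```text
time: 2.4
eef_pos: [0.5192, -0.0562, 0.0699]
tcp_rot: [0.641, 0.768, -0.0, 0.0]
contact_force: [-1.8, -0.2, 4.2]
opening: 0.0
finger_force: 2.7
```

>>> send_rows:
  steps:
    - [0,0,0.0005,0,-1]
    - [0,0,0.0005,0,-1]
    - [0,0,0.0005,0,-1]

```text
time: 2.7
eef_pos: [0.5193, -0.0563, 0.0699]
tcp_rot: [0.641, 0.768, -0.0, 0.0]
contact_force: [-3.7, -0.4, 6.9]
opening: -0.003
finger_force: 3.9
```

Contact at about 7 N. First stroke.

>>> send_rows:
  steps:
    - [-0.003,0,0,0,-1]
    - [-0.006,0,0,0,-1]
    - [-0.009,0,0,0,-1]
    - [-0.012,0,0,0,-1]
    - [-0.015,0,0,0,-1]
    - [-0.018,0,0,0,-1]
    - [-0.021,0,0,0,-1]
    - [-0.024,0,0,0,-1]
    - [-0.027,0,0,0,-1]
    - [-0.03,0,0,0,-1]
    - [-0.03,0,0,0,-1]
    - [-0.03,0,0,0,-1]

```text
time: 3.9
eef_pos: [0.5246, -0.0861, 0.0698]
tcp_rot: [0.641, 0.768, -0.0, 0.0]
contact_force: [-2.7, -0.9, 7.0]
opening: 0.002
finger_force: 3.6
```

```bash
cat >> h.py <<'E'
def edges(im,c0=345,c1=400,lo=180,hi=420):
    g=cv2.cvtColor(im[lo:hi,c0:c1],cv2.COLOR_RGB2HSV).astype(float)
    return g
E
python3 - <<'E'
from h import *
im,st=snap('wrist','w2.png');print(st['eef_pos'],st['contact_force'])
E
```

```text
[ 0.52457996 -0.08608585  0.06984222] [-2.72502045 -0.93853011  6.96064421]
```

View pics/w2.png

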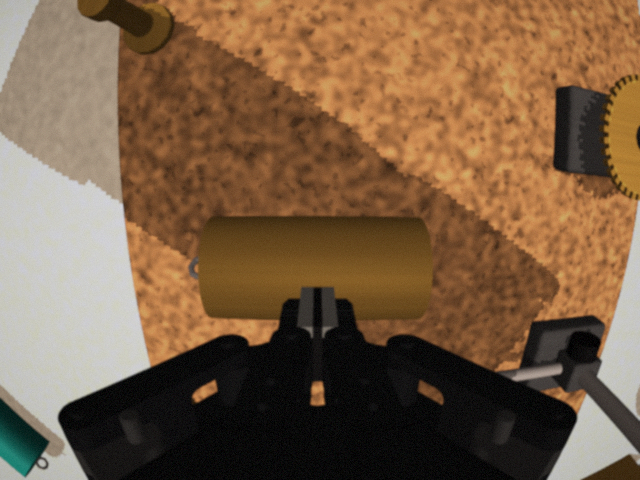

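The edges are at rows 216 and 318, still level. I compute how far it rolled.

```bash
python3 - <<'E'
from h import *
st=ctrl.get_state()
p=wonz(317,267,.037,st);print(p,'rel tcp along V',(p-st['eef_pos'])@V,'to tip V',(T0-p)@V,'tipx',(T0-p)@U-.05,'dx',(p-st['eef_pos'])@U)
E
```

```text
[ 0.52265144 -0.07757605  0.037     ] rel tcp along V 0.008657493116876934 to tip V -0.07435218201711763 tipx 0.03238180112602358 dx -0.00034956494755789306
```

>>> send_rows:
  steps:
    - [0,0,-0.01,0,-1]
    - [0.018,0,-0.01,0,-1]
    - [0.0185,0,-0.01,0,-1]
    - [0.0185,0,-0.003,0,-1]
    - [0.0185,0,-0.001,0,-1]
    - [0.0185,0,0.0,0,-1]
    - [0.0185,0,0.0005,0,-1]
    - [0.0185,0,0.0005,0,-1]

```text
time: 4.75
eef_pos: [0.5212, -0.0682, 0.0696]
tcp_rot: [0.641, 0.768, -0.001, -0.0]
contact_force: [-4.2, -0.6, 10.5]
opening: -0.002
finger_force: 5.0
```

>>> send_rows:
  steps:
    - [-0.003,0,0,0,-1]
    - [-0.006,0,0,0,-1]
    - [-0.009,0,0,0,-1]
    - [-0.012,0,0,0,-1]
    - [-0.015,0,0,0,-1]
    - [-0.018,0,0,0,-1]
    - [-0.021,0,0,0,-1]
    - [-0.024,0,0,0,-1]
    - [-0.028,0,0,0,-1]
    - [-0.032,0,0,0,-1]
    - [-0.034,0,0,0,-1]
    - [-0.034,0,0,0,-1]

```text
time: 5.95
eef_pos: [0.5273, -0.1024, 0.0698]
tcp_rot: [0.641, 0.768, -0.001, 0.0]
contact_force: [-4.2, -1.1, 11.8]
opening: 0.001
finger_force: 5.2
```

```bash
cat >> h.py <<'E'
def meas(f):
    im,st=snap('wrist',f)
    x=cv2.cvtColor(im[180:345],cv2.COLOR_RGB2LAB).astype(float)
    out=[]
    for c in (230,275,365,405):
        s=cv2.GaussianBlur(x[:,c-15:c+16].mean(1),(1,9),0)
        d=np.linalg.norm(s[5:]-s[:-5],axis=1);
        pk=[i for i in range(1,len(d)-1) if d[i]>d[i-1] and d[i]>=d[i+1] and d[i]>4]
        out.append([(182+i+.5,round(d[i])) for i in pk])
    for o in out: print(o)
    return im,st
def rep(row,st):
    p=wonz(317,row,.037,st);print(p,'rel',(p-st['eef_pos'])@V,'to tip',(T0-p)@V)
E
python3 - <<'E'
from h import *
im,st=meas('w3.png');print(st['eef_pos'],st['contact_force'])
E
```

```text
[(187.5, 7), (197.5, 12), (207.5, 12), (217.5, 40), (225.5, 9), (230.5, 9), (242.5, 6), (263.5, 4), (320.5, 54), (334.5, 111)]
[(187.5, 10), (203.5, 9), (210.5, 6), (217.5, 34), (224.5, 9), (242.5, 5), (254.5, 4), (264.5, 5), (270.5, 4), (300.5, 19), (314.5, 8), (321.5, 29), (331.5, 24)]
[(192.5, 9), (199.5, 11), (217.5, 35), (225.5, 9), (241.5, 5), (252.5, 4), (266.5, 5), (292.5, 7), (303.5, 10), (315.5, 11), (321.5, 11), (327.5, 14)]
[(190.5, 10), (217.5, 37), (225.5, 9), (230.5, 8), (242.5, 5), (265.5, 5), (292.5, 6), (305.5, 4), (315.5, 10), (321.5, 17), (334.5, 64)]
[ 0.52732022 -0.10237657  0.06982154] [-4.19865286 -1.13327404 11.77951795]
```

The top edge is at row 217.5 in all columns, so it is square, and about 57 mm remain. Two more strokes.

>>> send_rows:
  steps:
    - [0,0,-0.01,0,-1]
    - [0.017,0,-0.01,0,-1]
    - [0.0175,0,-0.01,0,-1]
    - [0.0175,0,-0.003,0,-1]
    - [0.0175,0,-0.001,0,-1]
    - [0.0175,0,0.0,0,-1]
    - [0.0175,0,0,0,-1]
    - [0.0175,0,0,0,-1]

```text
time: 6.8
eef_pos: [0.5241, -0.0839, 0.0694]
tcp_rot: [0.641, 0.768, -0.001, -0.0]
contact_force: [-3.8, 0.5, 9.3]
opening: 0.004
finger_force: 4.9
```

>>> send_rows:
  steps:
    - [-0.003,0,0,0,-1]
    - [-0.006,0,0,0,-1]
    - [-0.009,0,0,0,-1]
    - [-0.012,0,0,0,-1]
    - [-0.015,0,0,0,-1]
    - [-0.018,0,0,0,-1]
    - [-0.021,0,0,0,-1]
    - [-0.024,0,0,0,-1]
    - [-0.028,0,0,0,-1]
    - [-0.032,0,0,0,-1]
    - [-0.034,0,0,0,-1]
    - [-0.034,0,0,0,-1]

```text
time: 8.0
eef_pos: [0.5302, -0.1182, 0.0698]
tcp_rot: [0.641, 0.768, -0.001, -0.0]
contact_force: [-4.8, -1.2, 11.9]
opening: -0.0
finger_force: 5.7
```

>>> send_rows:
  steps:
    - [0,0,-0.01,0,-1]
    - [0.017,0,-0.01,0,-1]
    - [0.0175,0,-0.01,0,-1]
    - [0.0175,0,-0.003,0,-1]
    - [0.0175,0,-0.001,0,-1]
    - [0.0175,0,0.0,0,-1]
    - [0.0175,0,0,0,-1]
    - [0.0175,0,0,0,-1]

```text
time: 8.8
eef_pos: [0.527, -0.1, 0.0692]
tcp_rot: [0.641, 0.768, -0.001, -0.0]
contact_force: [-2.4, -0.0, 8.9]
opening: -0.0
finger_force: 4.4
```

>>> send_rows:
  steps:
    - [-0.003,0,0,0,-1]
    - [-0.006,0,0,0,-1]
    - [-0.009,0,0,0,-1]
    - [-0.012,0,0,0,-1]
    - [-0.015,0,0,0,-1]
    - [-0.018,0,0,0,-1]
    - [-0.021,0,0,0,-1]
    - [-0.024,0,0,0,-1]
    - [-0.028,0,0,0,-1]
    - [-0.032,0,0,0,-1]
    - [-0.034,0,0,0,-1]
    - [-0.034,0,0,0,-1]

```text
time: 10.0
eef_pos: [0.5331, -0.1345, 0.0699]
tcp_rot: [0.641, 0.768, -0.001, -0.0]
contact_force: [-5.2, -1.6, 11.0]
opening: -0.001
finger_force: 5.7
```

```bash
python3 - <<'E'
from h import *
im,st=meas('w4.png');print(st['eef_pos'],st['contact_force'])
E
```

```text
[(188.5, 8), (204.5, 7), (212.5, 13), (217.5, 6), (223.5, 35), (230.5, 10), (241.5, 8), (262.5, 7), (272.5, 5), (279.5, 4), (309.5, 18), (318.5, 11), (325.5, 35), (335.5, 110)]
[(191.5, 10), (207.5, 6), (214.5, 10), (222.5, 38), (230.5, 10), (242.5, 8), (262.5, 8), (272.5, 5), (280.5, 5), (300.5, 21), (317.5, 8), (325.5, 26), (331.5, 15), (340.5, 25)]
[(183.5, 8), (189.5, 5), (195.5, 7), (202.5, 7), (222.5, 35), (231.5, 10), (242.5, 8), (262.5, 8), (273.5, 6), (280.5, 6), (302.5, 13), (318.5, 9), (326.5, 10), (332.5, 18), (340.5, 20)]
[(187.5, 6), (201.5, 12), (211.5, 9), (223.5, 43), (231.5, 11), (242.5, 8), (262.5, 7), (273.5, 7), (280.5, 6), (300.5, 6), (320.5, 7), (327.5, 15), (335.5, 68)]
[ 0.53311329 -0.13448652  0.06985861] [-5.15377745 -1.56613366 11.00644655]
```

View pics/w4.png

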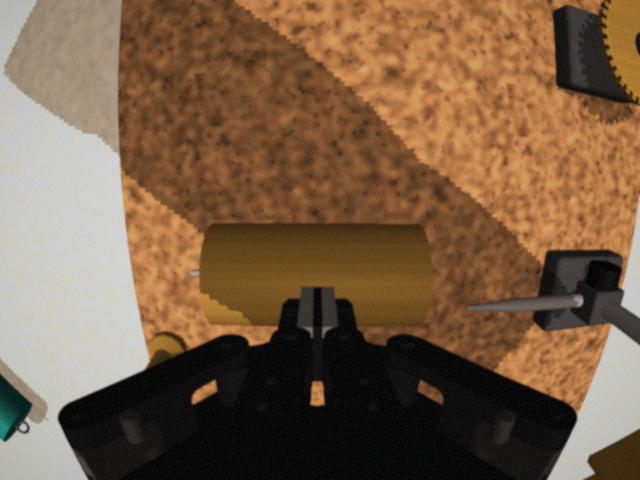

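The tip is now in view at (468,307). The shell's edges are at rows 223 and 325.5, level and square.

```bash
python3 - <<'E'
from h import *
st=ctrl.get_state()
rep(274.2,st);p=wonz(317,274.2,.037,st);t=wonz(468,307,.037,st);print(t,'tip rel shell V',(t-p)@V,'U',(t-p)@U)
q=wonz(575,300.5,.037,st);print('yaw',np.degrees(np.arctan2(*(q-t)[1::-1])))
E
```

```text
[ 0.53181141 -0.12960373  0.037     ] rel 0.004918559369501727 to tip -0.021525108082456706
[ 0.61440307 -0.13462698  0.037     ] tip rel shell V -0.01970987818526571 U 0.08036253356874577
yaw 9.814380310082033
```

>>> send_rows:
  steps:
    - [0,0,-0.01,0,-1]
    - [0.014,0,-0.01,0,-1]
    - [0.0145,0,-0.01,0,-1]
    - [0.0145,0,-0.003,0,-1]
    - [0.0145,0,-0.001,0,-1]
    - [0.0145,0,0.0,0,-1]
    - [0.0145,0,0,0,-1]
    - [0.0145,0,0,0,-1]

```text
time: 10.85
eef_pos: [0.5307, -0.1194, 0.0696]
tcp_rot: [0.641, 0.768, -0.001, -0.0]
contact_force: [-3.9, -0.2, 10.0]
opening: 0.002
finger_force: 5.1
```

>>> send_rows:
  steps:
    - [-0.003,0,0,0,-1]
    - [-0.006,0,0,0,-1]
    - [-0.009,0,0,0,-1]
    - [-0.012,0,0,0,-1]
    - [-0.015,0,0,0,-1]
    - [-0.018,0,0,0,-1]
    - [-0.021,0,0,0,-1]
    - [-0.024,0,0,0,-1]
    - [-0.028,0,0,0,-1]
    - [-0.031,0,0,0,-1]
    - [-0.034,0,0,0,-1]
    - [-0.034,0,0,0,-1]

```text
time: 12.05
eef_pos: [0.5368, -0.1537, 0.0699]
tcp_rot: [0.641, 0.768, -0.001, 0.0]
contact_force: [-3.8, -1.3, 9.8]
opening: 0.002
finger_force: 5.4
```

```bash
python3 - <<'E'
from h import *
im,st=meas('w5.png');print(st['eef_pos'],st['contact_force'])
E
```

```text
[(183.5, 17), (192.5, 20), (202.5, 13), (218.5, 43), (226.5, 8), (236.5, 7), (253.5, 5), (261.5, 6), (275.5, 5), (281.5, 4), (297.5, 15), (304.5, 9), (315.5, 16), (323.5, 35), (335.5, 119)]
[(184.5, 12), (192.5, 10), (208.5, 6), (218.5, 36), (226.5, 9), (236.5, 7), (254.5, 5), (262.5, 7), (276.5, 6), (301.5, 19), (315.5, 9), (322.5, 27), (331.5, 15), (340.5, 28)]
[(192.5, 6), (204.5, 6), (218.5, 37), (226.5, 8), (235.5, 7), (254.5, 5), (263.5, 7), (276.5, 8), (292.5, 8), (302.5, 12), (315.5, 10), (323.5, 19), (330.5, 23), (340.5, 17)]
[(183.5, 5), (191.5, 7), (202.5, 6), (219.5, 45), (227.5, 8), (236.5, 7), (255.5, 5), (263.5, 6), (276.5, 8), (290.5, 7), (302.5, 7), (315.5, 8), (322.5, 23), (334.5, 70)]
[ 0.53680618 -0.1537205   0.06985077] [-3.82989631 -1.31377664  9.77504103]
```

View pics/w5.png

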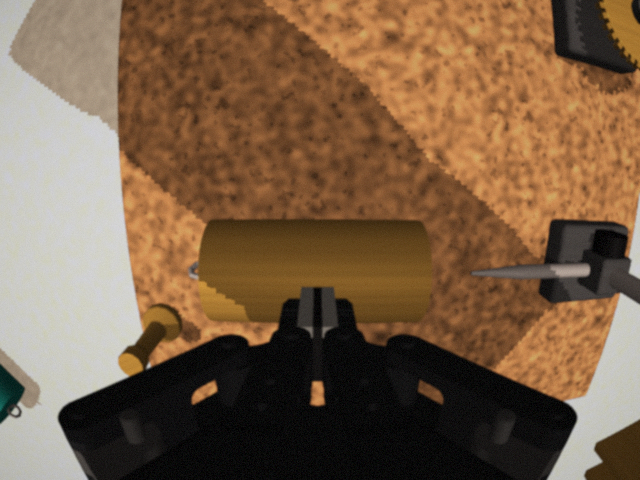

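The tip is at row 273 and the shell's axis at row 270.8, about 1 mm apart, and still square. I lift off.

>>> send_rows:
  steps:
    - [0,0,-0.005,0,-1]
    - [0,0,-0.02,0,-1]
    - [0,0,-0.05,0,-1]
    - [0,0,-0.09,0,-1]
    - [0.05,0,-0.12,0,-1]
    - [0.05,0,-0.12,0,-1]
    - [0.05,0,-0.12,0,-1]
    - [0.05,0,-0.12,0,-1]

```text
time: 12.9
eef_pos: [0.527, -0.1032, 0.1872]
tcp_rot: [0.641, 0.768, -0.0, -0.001]
contact_force: [0.8, 0.4, -0.1]
opening: -0.0
finger_force: 0.0
```

```bash
python3 - <<'E'
from h import *
im,st=snap('wrist','w6.png')
print(st['eef_pos'],st['contact_force'])
E
```

```text
[ 0.52700356 -0.10316236  0.18722813] [ 0.8019207   0.39404603 -0.1075182 ]
```

View pics/w6.png

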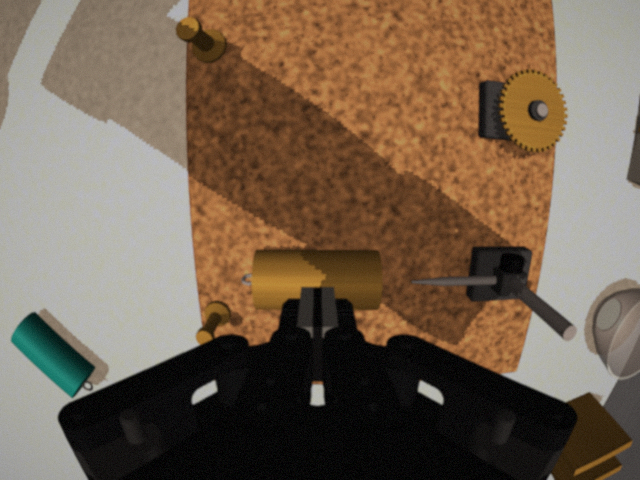

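After lift-off the shell lies at rows 250 to 309 (axis about 279.5) and the tip at row 282. At about 0.8 mm per pixel that is roughly a 2 mm offset, with the shell square and nothing else moved, so I hand it in.

```bash
python3 -c "
from plant import ctrl
print(ctrl.sign_off())"
```

```text
the job is handed in; nothing more can be done
None
```

The shell was rolled to the pointer in five strokes along its top, let go square to it with its end centre about 2 mm to one side (8 mm allowed), and handed in at about 13 s; no verdict was returned.

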